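# Set the dust selector to the triangular sander and start the extractor

## Task

The triangular detail sander is next: push the upright tab of the dust selector around with a fingertip until it points at the middle of the triangular marker, and only then press the button on the starter box all the way in and let it come back up. Only push and press: do not pinch the tab between the fingers, and leave the loose things on the bench where they are.

Things in the scene. Friction and masses are not known exactly. Their poses are not given: they have to be found in the camera images.
- dial_axis (a point): Dust selector: a fixed plywood drum, 264 mm across, 70 mm high, with grey hose stubs round its side (out to 180 mm from its axis, 64 mm high). This point is on the turning axis at the drum's flat top, 70 mm above the bench; z up, x the way the tab points at joint value 0. An aluminium disc, 120 mm across, turns on the drum, its top 10 mm above the drum's.
- selector (a joint): Angle of the selector (rad), positive counter-clockwise seen from above, from -1.75 to 1.75, where it meets end stops. It turns without clicks, needs about 0.14 N m (about 2.5 N at the tab), and stays where it is left. It starts near 0, between the two inner markers.
- tab (a point): The tab: an upright black block on the disc, 20 mm thick across (the way it is pushed), 30 mm long radially (45 to 75 mm from the axis), top 118 mm above the bench. This point is its centre, 60 mm from the axis, 99 mm above the bench; x points outwards from the axis, y along the turn (counter-clockwise). Pushing on both broad faces at once is pinching.
- aim (a point): Where the tab points: the point straight outwards from the tab, 105 mm from the turning axis, just above the drum's top, on the ring on which the markers lie. It turns with the tab. A thin black nose, to 80 mm from the axis, shows the same direction.
- mark_triangle_mid (a point): Wanted marker: a flat triangle of dark steel, side 42 mm, 4 mm thick, fixed on the drum's top, 105 mm from the axis. This point is at the middle of its top face. The four markers lie at -1.35, -0.6, 0.6 and 1.35 rad (selector values); which marker is at which place changes.
- mark_round_mid (a point): Other marker: flat round disc of dark steel, 38 mm across, 4 mm thick; point at the middle of its top face.
- mark_bar_mid (a point): Other marker: flat rectangular bar of dark steel, 44 x 14 mm, 4 mm thick; point at the middle of its top face.
- mark_cross_mid (a point): Other marker: flat plus-shaped cross of dark steel, 42 mm across, 4 mm thick; point at the middle of its top face.
- start_top (a point): Middle of the top of the start button, a grey round cap 36 mm across, standing 10 mm out of a black collar 52 mm across, on a fixed grey starter box (100 x 80 x 55 mm) to the right of the selector. The point is 77 mm above the bench when the button is up.
- start (a joint): Travel of the start button (m): 0 up, 0.006 fully pressed straight down. A spring returns it; fully down takes 5 N.
- sanding_block: Cork-faced wooden sanding block, 90 x 55 x 34 mm, lying loose between the selector and the starter box; origin under its centre. Leave alone.
- dowel: Short loose wooden dowel standing on end, 28 mm across, 60 mm tall, origin under its centre. Leave alone.
- tape_roll: Loose roll of paper tape lying flat, 84 mm across, 25 mm high, origin under its centre. Leave alone.
- glue: Loose white glue bottle, 60 mm across, 170 mm tall, left of the selector, origin under its centre. Leave alone.
- screw_jar: Loose glass jar with a steel lid, 68 mm across, 80 mm tall, left of the selector, origin under its centre. Leave alone.
- chisel: Loose chisel lying on the bench at the near left, 240 mm long, 28 mm high, origin under its middle. Leave alone.
- mallet: Loose hammer lying on the bench at the right, origin under its middle; about 50 mm high at most. Leave alone.

How it is judged:
On the way, in this order (a step that is already met when the one before it is completed fails the run):
1. the tab points at the middle of the triangular marker and is still (horizontal distance between aim and mark_triangle_mid below 0.013 m and velocity of joint selector between -0.05 and 0.05 rad/s), for 0.2 s.
2. the start button is pressed in (horizontal distance between aim and mark_triangle_mid below 0.013 m and value of joint start above 0.0045 m), for 0.05 s.
At the end, for the whole second after the job is handed in: The tab points at the triangular marker (aim point within 13 mm of the marker's middle, about 7 degrees) and stands still; the start button has been pressed and is up again; every loose thing is within 25 mm of where it began (all of step 1 and value of joint start below 0.002 m and distance of each of sanding_block, dowel, tape_roll, glue, screw_jar, chisel, mallet from where it was at the start of the episode below 0.025 m); the robot touches nothing.
It fails at once if the start button was pressed while the tab did not point at the triangular marker (horizontal distance between aim and mark_triangle_mid above 0.013 m and value of joint start above 0.0035 m).
It fails at once if the tab was pinched between the fingers (contact force between the fingers and selector_c3 above 1 N and contact force between the fingers and selector_c4 above 1 N).
It fails at once if a loose thing was lifted, knocked over or shoved away (distance of any of sanding_block, dowel, tape_roll, glue, screw_jar, chisel, mallet from where it was at the start of the episode above 0.025 m or angle between any of dowel, glue, screw_jar's own z axis and vertical above 0.5 rad).
It also fails if it takes over 45 s, if anything falls off the work surface, if the arm or the gripper's body presses on something with over 40 N, if the wrist force passes 120 N, or if a joint passes its speed limit or range.

## Robot

A 6-joint arm with a two-finger parallel gripper is mounted at the origin on the work surface. World frame = base frame: x ahead of the robot, y to its left, z up, the work surface at z = 0. Lengths are in m, angles in rad, forces in N, time in s.
With the tool pointing down it reaches from about 0.275 to 0.75 m from the base axis. Payload 10.2 kg.
Tool frame: the origin (TCP) lies on the mounting face of the last link; the fingertips stand ctrl.tip_extent ahead of it and the grasp point (between the pads) lies 147 mm ahead of it (ctrl.tip_extent is the distance from the TCP to the fingertips, in m); z points along the fingers, y is the direction in which the jaws open and shut (so a half turn about z gives the same grasp; the last joint's range is limited). The gripper opens to 88 mm and grips with 3 to 60 N. Pads are 18 mm wide; open, the fingers measure 123 mm over their backs; the gripper's body (75 mm by 187 mm) begins 45 mm behind the grasp point.
Start: joints at [1.053, 0.313, 1.498, -0, 1.331, -0.223], TCP at [0.153, 0.502, 0.405] pointing down, gripper open.
Joint ranges: [-2.94, 2.94], [-0.97, 2.17], [0.19, 2.56], [-1.23, 4.37], [0.02, 3.11], [-2.88, 2.88]. Speed limits (rad/s): [2.39, 2.39, 3.01, 3.14, 3.14, 3.14].

## Interface

Orientations are given as a unit quaternion [x, y, z, w].
In Python, from cell import ctrl gives the robot as it stands.
- The arm moves only by the shell command python3 -m inch 'ROWS' [OPENING]. ROWS is text: rows parted by semicolons, each of 4 numbers parted by spaces: the shift along the tool's x, y, z in m, then the turn about the tool's z in rad. In form: x y z roll; .... A call has 1 to 10 rows; each row shifts and turns the commanded pose from where the row before left it, along the tool's axes as they then stand; what a row does not reach is not made up. A row lasts 1/12 s, in which the tool goes at most 41.7 mm and 7.16 degrees, less where a joint would pass 70% of its speed; a pose out of reach is approached as far as the arm can. A call is refused whole if a number of a shift passes 0.0417 or a number of a turn 0.125, either way. A call with a gripper value outside its range is refused whole. OPENING is the finger opening in m, from 0 to 0.0881, set as the call begins (- or left out, the last holds). The fingers move at their own pace and stop on an object; the grip force is fixed at half the most. Time passes only in rows, so rows that do not move let the fingers close. It gives the time, the measured TCP pose, the force and the opening at its end, in the units of the state.
- ctrl.state(): the state, without advancing time (a new reading comes with each control period).
- ctrl.capture(name): name is "scene" or "top"; returns a dict with "image" (480x640x3 uint8, red, green, blue), "depth" (480x640 float32, m along the optical axis (not along the pixel's ray), 0 where there is no reading), "K" (3x3 intrinsics, pixels), "view" (4x4, takes a point from world to camera coordinates). Camera axes: x right, y down, z forward; pixel columns grow to the right and rows downward; lengths in m; the calibration is good to about 2 mm. A picture is of the moment at which its call begins.
- ctrl.sign_off(): hands the job in, once; it reports no verdict.
Trained networks look in a picture, given as the dict that the camera call returned (one of the last four; its "shot" number tells which), for a name from the list of things; names that differ only in an ending like _2 or _b are one class to them, and where a whole thing is asked for, a point or a joint stands for the part that bears it (a point fixed in the world has none). Each returns a list of dicts, best first, with "confidence" (0 to 1); they miss things now and then, are a little off and sometimes report something else, mostly with a low value. They report only what shows in the picture. A call takes as long as a camera call.
- ctrl.look_for(picture, query): "centre" ([row, column] in pixels, amid what is visible of it).
- ctrl.regions_of(picture, query): "pixels" (480x640 bool, what is visible of it) and "centre" ([row, column] in pixels, amid what is visible of it).
- ctrl.place_of(picture, query): "centre" ([row, column] in pixels: a listed point, or the origin of a listed thing).
The state is a dict: "clock": time; "joint_positions": joint angles; "qd": joint speeds; "tau": joint torques, N m; "position": TCP position; "orientation": TCP orientation; "contact_force": force on the tool from outside, world axes, zero at the start; "moment": the same for the moment, N m; "finger_gap": finger opening in m.
Only numpy, scipy, OpenCV 4.12 (cv2) and the standard library are available. Lean on these libraries where they do the work, as an engineer would, in place of code of your own. Each camera call takes 0.05 s, during which the arm holds its last target.

## Working session

There is one attempt and no reset: what is moved stays moved. The work goes in short steps, Python scripts to look and compute and a shell command to move; the robot and the scene stay as the last step left them, time stands still between calls to the robot, and variables do not carry over. Pictures are saved under pics/ and viewed, and the job is handed in when it is done.

```bash
ls; mkdir -p pics; cat > h.py <<'E'
import numpy as np, cv2
from cell import ctrl
def px2w(p,r,c,z=None):
    K=p["K"];T=np.linalg.inv(p["view"])
    d=np.linalg.inv(K)@np.array([c,r,1.0])
    if z is None:
        return (T@np.append(d*p["depth"][int(round(r)),int(round(c))],1))[:3]
    o=T[:3,3];v=T[:3,:3]@d
    return o+v*(z-o[2])/v[2]
def save(p,n): cv2.imwrite(n,cv2.cvtColor(p["image"],cv2.COLOR_RGB2BGR))
E
python3 - <<'E'
from h import *
np.set_printoptions(precision=4,suppress=True)
Z=dict(dial_axis=.07,tab=.099,aim=.07,mark_triangle_mid=.074,mark_round_mid=.074,mark_bar_mid=.074,mark_cross_mid=.074,start_top=.077,sanding_block=0,dowel=0,tape_roll=0,glue=0,screw_jar=0,chisel=0,mallet=0)
for cam in("top","scene"):
    p=ctrl.capture(cam);save(p,f"pics/{cam}1.png")
    for q,z in Z.items():
        for d in ctrl.place_of(p,q)[:2]:
            print(cam,q,round(d["confidence"],2),np.round(d["centre"]),px2w(p,*d["centre"],z))
s=ctrl.state();print(s["position"],s["orientation"],ctrl.tip_extent,s["clock"],s["contact_force"])
E
```

```text
pics
top dial_axis 0.65 [229. 261.] [0.5618 0.1564 0.07  ]
top dial_axis 0.21 [205. 265.] [0.6354 0.1501 0.07  ]
top aim 0.65 [192. 262.] [0.6742 0.1612 0.07  ]
top aim 0.25 [310. 360.] [ 0.3418 -0.1443  0.07  ]
top mark_triangle_mid 0.55 [199. 253.] [0.6496 0.1856 0.074 ]
top mark_triangle_mid 0.37 [225. 297.] [0.5791 0.0511 0.074 ]
top mark_round_mid 0.44 [204. 283.] [0.6387 0.0975 0.074 ]
top mark_bar_mid 0.57 [223. 294.] [0.5831 0.06   0.074 ]
top mark_cross_mid 0.54 [220. 228.] [0.5826 0.2545 0.074 ]
top start_top 0.7 [254. 427.] [ 0.5134 -0.3312  0.077 ]
top sanding_block 0.56 [313. 359.] [ 0.3375 -0.1477  0.    ]
top dowel 0.62 [206. 377.] [ 0.6719 -0.1897  0.    ]
top tape_roll 0.72 [182. 389.] [ 0.7489 -0.224   0.    ]
top glue 0.61 [263. 168.] [0.4554 0.4404 0.    ]
top screw_jar 0.86 [209. 175.] [0.6268 0.4374 0.    ]
top screw_jar 0.73 [324. 175.] [0.275  0.3973 0.    ]
top chisel 0.76 [324. 178.] [0.274  0.3903 0.    ]
top mallet 0.63 [236. 480.] [ 0.5923 -0.5104  0.    ]
scene dial_axis 0.76 [306. 350.] [0.5624 0.156  0.07  ]
scene tab 0.72 [304. 328.] [0.6138 0.1534 0.
[... 194 characters left out ...]
. 283.] [ 0.5006 -0.3287  0.074 ]
scene mark_round_mid 0.55 [297. 304.] [0.6403 0.0915 0.074 ]
scene mark_bar_mid 0.42 [276. 320.] [0.5788 0.0487 0.074 ]
scene mark_cross_mid 0.73 [339. 365.] [0.5814 0.2525 0.074 ]
scene start_top 0.56 [182. 283.] [ 0.5062 -0.3184  0.077 ]
scene sanding_block 0.94 [220. 361.] [ 0.3507 -0.1536 -0.    ]
scene dowel 0.49 [250. 239.] [ 0.6913 -0.2011  0.    ]
scene glue 0.79 [407. 473.] [0.4459 0.4468 0.    ]
scene screw_jar 0.67 [443. 390.] [0.6312 0.4348 0.    ]
scene chisel 0.57 [356. 523.] [0.2746 0.4008 0.    ]
scene mallet 0.93 [178. 232.] [ 0.5927 -0.5143 -0.    ]
[0.1526 0.5024 0.4047] [ 0.1469  0.9892 -0.     -0.    ] 0.166 1.6 [-0.1665  0.5196  0.0977]
```

View pics/top1.png

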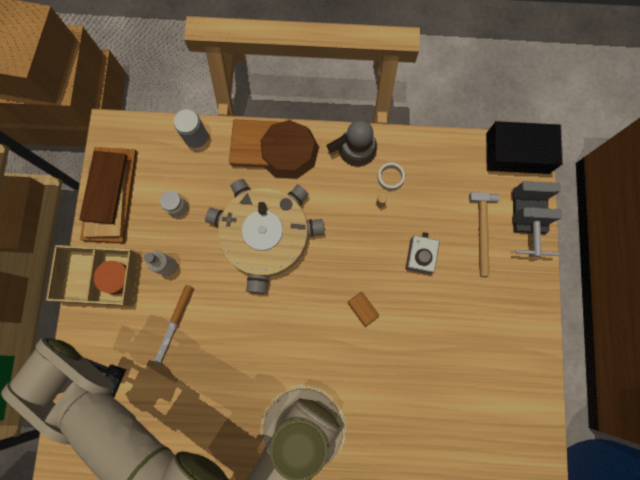

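View pics/scene1.png

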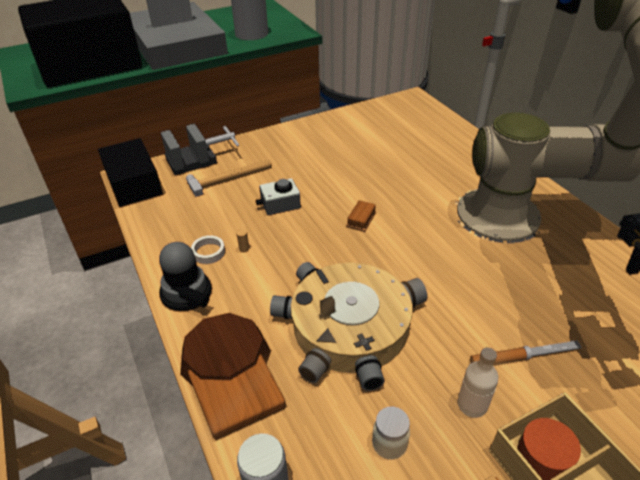

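```bash
python3 - <<'E'
import cv2
a=cv2.imread("pics/top1.png")[160:290,180:320];b=cv2.imread("pics/scene1.png")[230:380,250:430]
cv2.imwrite("pics/c1.png",cv2.resize(a,None,fx=4.5,fy=4.5,interpolation=2));cv2.imwrite("pics/c2.png",cv2.resize(b,None,fx=4,fy=4,interpolation=2))
E
```

```text
(no output)
```

View pics/c1.png

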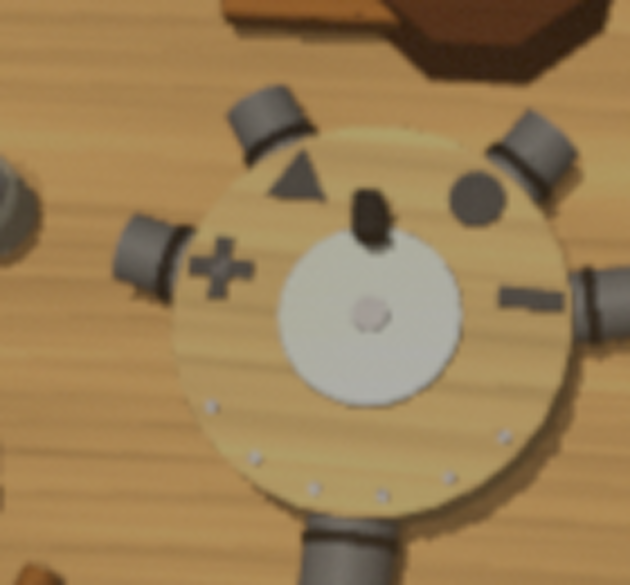

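View pics/c2.png

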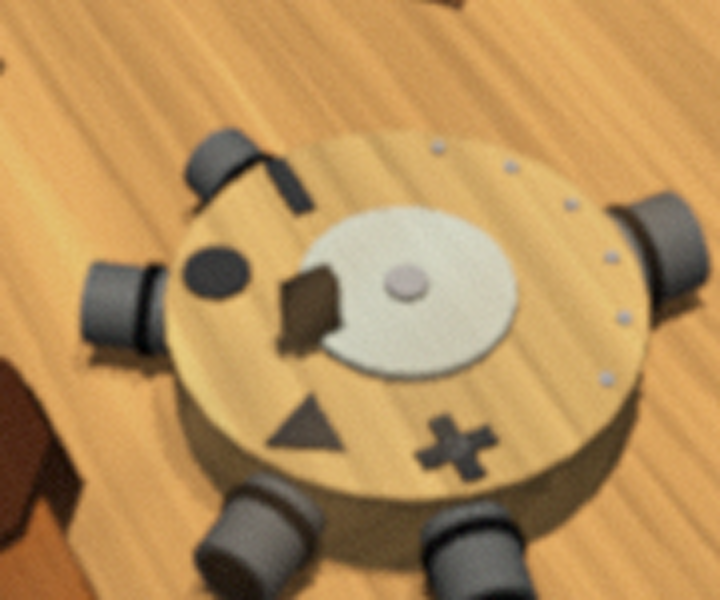

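```bash
python3 - <<'E'
from h import *
from scipy.optimize import least_squares
np.set_printoptions(precision=4,suppress=True)
P={}
M=dict(top=dict(cross=(219.6,229.3),tri=(200.5,246.2),round=(204,286),bar=(226.4,298)),scene=dict(cross=(341.7,364),tri=(337.5,326.5),round=(298.2,304.2),bar=(276.7,322.5)))
A=dict(cross=1.35,tri=.6,round=-.6,bar=-1.35)
obs=[]
for cam in M:
    p=ctrl.capture(cam)
    for k,(r,c) in M[cam].items():
        w=px2w(p,r,c,.074);obs.append((A[k],w[:2]));print(cam,k,w)
    for n,(r,c) in dict(top=dict(ax=(229.8,262),tabtop=(204,262.3)),scene=dict(ax=(300.7,351.2)))[cam].items():
        print(n,px2w(p,r,c,.083 if n=="ax" else .118))
    # start button
    for d in ctrl.regions_of(p,"start_top")[:1]:
        m=d["pixels"];print("start",d["centre"],m.sum())
    for q in ("sanding_block","dowel","glue","tape_roll"):
        for d in ctrl.regions_of(p,q)[:1]: print(q,d["centre"],px2w(p,*d["centre"]))
    # tab depth
    T=np.linalg.inv(p["view"]);K=p["K"]
    v,u=np.mgrid[0:480,0:640];D=p["depth"];X=np.stack([(u-K[0,2])/K[0,0]*D,(v-K[1,2])/K[1,1]*D,D,np.ones_like(D)],-1)@T.T
    near=(np.hypot(X[...,0]-.563,X[...,1]-.155)<.09)&(X[...,2]>.105)&(X[...,2]<.125)&(D>0)
    print("tab pts",near.sum(),X[near][:,:3].mean(0),X[near][:,:3].min(0),X[near][:,:3].max(0))
    bt=(np.hypot(X[...,0]-.51,X[...,1]+.325)<.06)&(X[...,2]>.072)&(X[...,2]<.09)&(D>0)
    print("btn",bt.sum(),X[bt][:,:3].mean(0),X[bt][:,:3].min(0),X[bt][:,:3].max(0))
f=lambda x:np.concatenate([x[:2]+.105*np.array([np.cos(a+x[2]),np.sin(a+x[2])])-w for a,w in obs])
r=least_squares(f,[.56,.155,0]);print(r.x);print(r.fun.reshape(-1,2)*1e3)
x=r.x
for a in(0,.6):print(x[:2]+.105*np.array([np.cos(a+x[2]),np.sin(a+x[2])]))
a=cv2.imread("pics/top1.png")[220:285,395:455];b=cv2.imread("pics/scene1.png")[165:225,245:315]
cv2.imwrite("pics/c3.png",np.hstack([cv2.resize(a,(400,400)),cv2.resize(b,(400,400))]))
E
```

```text
top cross [0.5837 0.2511 0.074 ]
top tri [0.6447 0.2064 0.074 ]
top round [0.6405 0.0876 0.074 ]
top bar [0.5744 0.0476 0.074 ]
ax [0.5564 0.1512 0.083 ]
tabtop [0.6246 0.1516 0.118 ]
start [257.8, 424.4] 131
sanding_block [260.6, 161.1] [0.4436 0.42   0.1252]
dowel [203.3, 380.0] [ 0.6651 -0.1933  0.0497]
glue [258.6, 163.4] [0.4506 0.4166 0.1181]
tab pts 75 [0.6166 0.1541 0.1148] [0.6024 0.1447 0.1057] [0.6327 0.1649 0.123 ]
btn 107 [ 0.5048 -0.3242  0.0761] [ 0.4884 -0.3407  0.0721] [ 0.522  -0.3061  0.0839]
scene cross [0.5862 0.2565 0.074 ]
scene tri [0.6484 0.2115 0.074 ]
scene round [0.6416 0.0935 0.074 ]
scene bar [0.576  0.0542 0.074 ]
ax [0.5585 0.1551 0.083 ]
start [183.8, 283.4] 103
sanding_block [216.2, 360.4] [ 0.3627 -0.1363  0.0311]
dowel [238.6, 241.0] [ 0.6851 -0.1861  0.0474]
glue [387.6, 478.7] [0.4674 0.4609 0.1025]
tape_roll [243.4, 210.7] [ 0.7492 -0.2556  0.0028]
tab pts 146 [0.6191 0.1591 0.1141] [0.6035 0.145  0.105 ] [0.6336 0.1688 0.1233]
btn 84 [ 0.5068 -0.3201  0.0757] [ 0.4893 -0.34    0.0721] [ 0.5245 -0.3015  0.0801]
[ 0.5572  0.1536 -0.0468]
[[ 1.1916  3.7841]
 [ 1.7927  2.4116]
 [ 0.4477  2.7661]
 [ 0.9185  2.5933]
 [-1.2549 -1.6764]
 [-1.8476 -2.7295]
 [-0.5943 -3.1493]
 [-0.6537 -4.    ]]
[0.6621 0.1487]
[0.6465 0.2088]
```

View pics/c3.png

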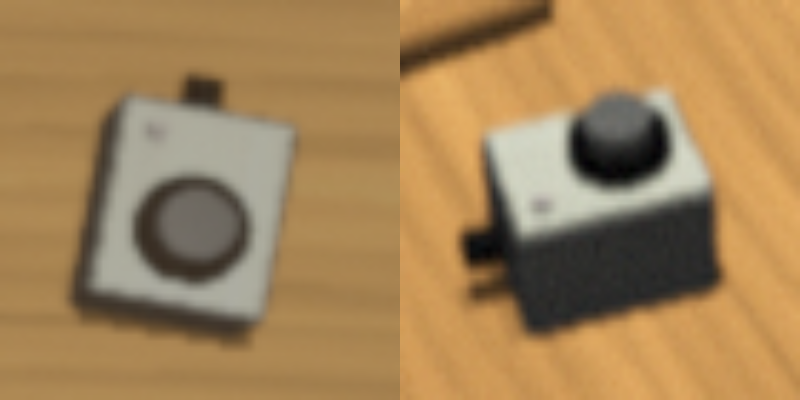

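The markers are clear in both pictures. From the top camera, the triangle is at about (row 200, col 246), left of the tab (204, 262); the round marker is at (204, 286). The button is at (257, 424). I'll move above the drum on the tab's right side with the fingers closed.

```bash
python3 -m inch '-0.028 -0.012 0 0;-0.028 -0.012 0 0;-0.028 -0.012 0 0;-0.028 -0.012 0 0;-0.028 -0.012 0 0;-0.028 -0.012 0 0;-0.028 -0.012 0 0;-0.028 -0.012 0 0;-0.028 -0.012 0 0;-0.028 -0.012 0 0' 0; python3 -m inch '-0.028 -0.012 0 0;-0.028 -0.012 0 0;-0.028 -0.012 0 0;-0.028 -0.012 0 0;-0.028 -0.012 0 0;-0.028 -0.012 0 0;-0.028 -0.012 0 0;-0.028 -0.012 0 0;-0.028 -0.012 0 0;-0.028 -0.012 0 0';  python3 -m inch '0 0 0 -0.067;0 0 0 -0.067;0 0 0 -0.067;0 0 0 -0.067;0 0 0 -0.067;0 0 0 0;0 0 0 0'
cat >> h.py <<'E'
from scipy.spatial.transform import Rotation as Ro
def gap(x,y,z):
    s=ctrl.state();R=Ro.from_quat(s["orientation"]).as_matrix()
    t=R[:,1];print("pos",np.round(s["position"],4),"yaw",round(np.arctan2(-t[0],t[1]),4),"F",np.round(s["contact_force"],2),"gap",round(s["finger_gap"],4),"t",s["clock"])
    print("tool shift",np.round(R.T@(np.array([x,y,z])-s["position"]),4))
E
python3 -c "
from h import *
gap(.619,.111,.258)
p=ctrl.capture('scene');save(p,'pics/s2.png');p=ctrl.capture('top');save(p,'pics/t2.png')"
```

```text
clock: 3.03
position: [0.3866, 0.305, 0.4048]
orientation: [0.147, 0.989, 0.0, 0.0]
contact_force: [-0.3, 0.3, -0.2]
finger_gap: 0.0237
clock: 3.87
position: [0.6197, 0.1088, 0.4047]
orientation: [0.147, 0.989, 0.0, -0.0]
contact_force: [-0.4, 0.7, -0.3]
finger_gap: 0.0004
clock: 4.45
position: [0.6187, 0.11, 0.4046]
orientation: [-0.019, 1.0, -0.0, -0.0]
contact_force: [0.3, 0.3, -0.1]
finger_gap: 0.0001
pos [0.6187 0.11   0.4046] yaw 0.0382 F [ 0.27  0.32 -0.05] gap 0.0001 t 4.45
tool shift [-0.0004  0.001   0.1466]
```

View pics/s2.png

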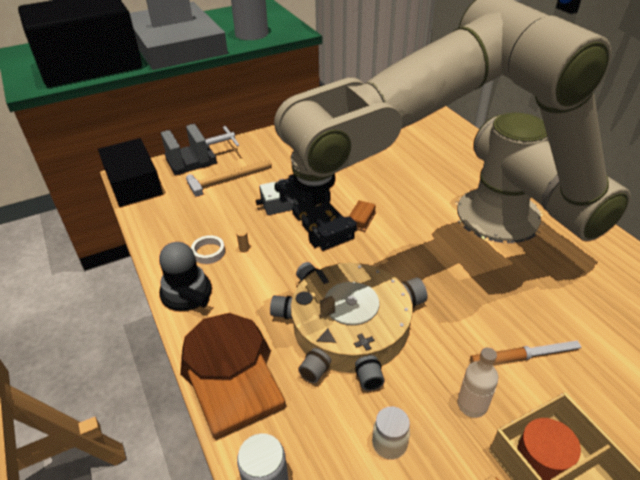

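The fingers are closed above the drum's right side, around (row 240, col 330), with the tab free in view. Next I lower them beside the tab.

```bash
python3 -m inch '0 0 0.024 0;0 0 0.024 0;0 0 0.024 0;0 0 0.024 0;0 0 0.018 0;0 0 0.015 0;0 0 0.010 0;0 0 0.005 0;0 0 0 0;0 0 0 0'
python3 -c "
from h import *
gap(.619,.111,.258)
p=ctrl.capture('scene');save(p,'pics/s3.png');cv2.imwrite('pics/s3c.png',cv2.resize(cv2.imread('pics/s3.png')[180:390,230:440],(600,600)))"
```

```text
clock: 5.38
position: [0.6188, 0.11, 0.2614]
orientation: [-0.02, 1.0, -0.0, 0.0]
contact_force: [1.4, 0.3, 0.9]
finger_gap: 0.0005
pos [0.6188 0.11   0.2614] yaw 0.0399 F [1.44 0.35 0.87] gap 0.0005 t 5.3833
tool shift [-0.0002  0.001   0.0034]
```

View pics/s3c.png

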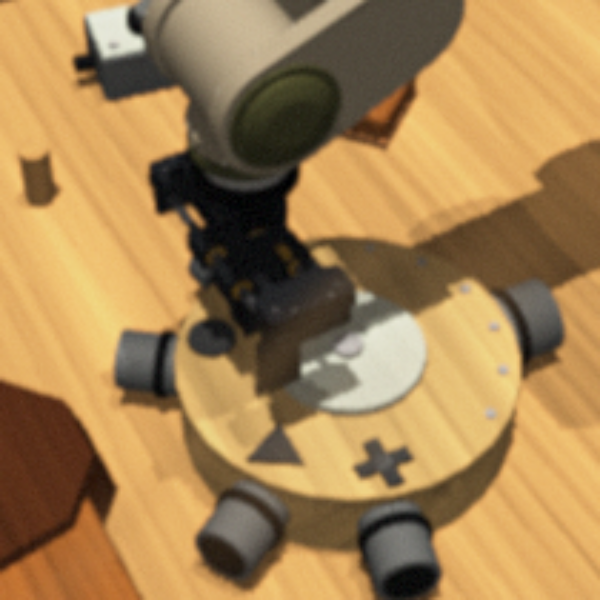

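```bash
python3 -m inch '0 0.005 0 0;0 0.005 0 0;0 0.005 0 0;0 0.002 0 0;-0.0011 0.0024 0 -0.04;-0.0011 0.0024 0 -0.04;-0.0011 0.0024 0 -0.04;-0.0011 0.0024 0 -0.04;-0.0011 0.0024 0 -0.04;-0.0011 0.0024 0 -0.04'
python3 -c "
from h import *
gap(.619,.111,.258)
p=ctrl.capture('scene');save(p,'pics/s4.png');cv2.imwrite('pics/s4c.png',cv2.resize(cv2.imread('pics/s4.png')[180:390,230:440],(600,600)))"
```

```text
clock: 6.27
position: [0.6225, 0.1423, 0.2608]
orientation: [-0.141, 0.99, -0.0, -0.0]
contact_force: [-1.1, -2.3, 0.2]
finger_gap: 0.0002
pos [0.6225 0.1423 0.2608] yaw 0.2824 F [-1.07 -2.28  0.24] gap 0.0002 t 6.2667
tool shift [ 0.012  -0.029   0.0028]
```

View pics/s4c.png

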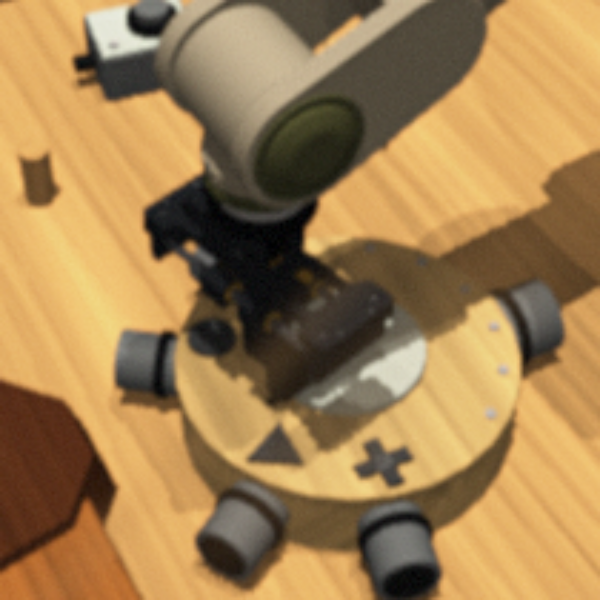

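```bash
python3 -m inch '-0.0011 0.0024 0 -0.04;-0.0011 0.0024 0 -0.04;-0.0011 0.0024 0 -0.04;-0.0011 0.0024 0 -0.04;-0.0011 0.0024 0 -0.04;0 0 0 0;0 0 0 0'
python3 -c "
from h import *
gap(.619,.111,.258)
p=ctrl.capture('scene');save(p,'pics/s5.png');cv2.imwrite('pics/s5c.png',cv2.resize(cv2.imread('pics/s5.png')[250:370,270:410],None,fx=5,fy=5,interpolation=2))
p=ctrl.capture('top');save(p,'pics/t5.png');cv2.imwrite('pics/t5c.png',cv2.resize(cv2.imread('pics/t5.png')[160:290,180:320],None,fx=4,fy=4,interpolation=2))
"
```

```text
clock: 6.9
position: [0.6234, 0.1554, 0.2608]
orientation: [-0.237, 0.971, 0.0, 0.0]
contact_force: [1.0, 0.3, 0.5]
finger_gap: 0.0005
pos [0.6234 0.1554 0.2608] yaw 0.4786 F [1.04 0.26 0.48] gap 0.0005 t 6.9
tool shift [ 0.0243 -0.0374  0.0027]
```

View pics/s5c.png

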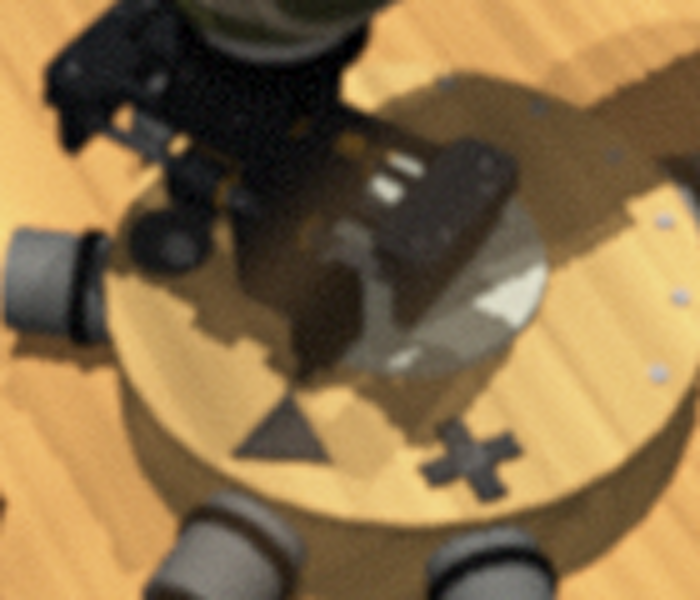

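View pics/t5c.png

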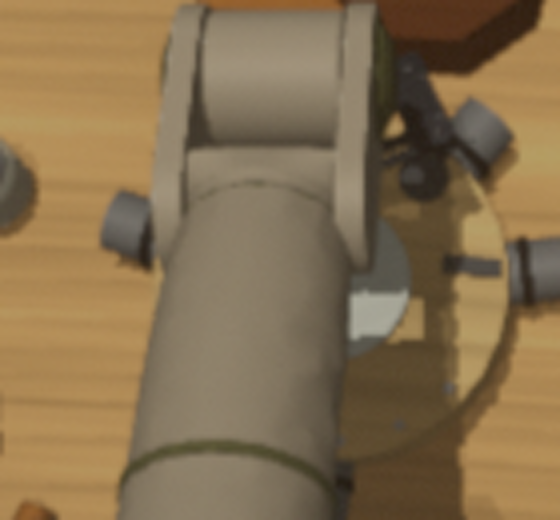

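```bash
python3 -c "
from h import *
p=ctrl.capture('scene')
for r,c in((326,329.4),(323,330)):
  for z in(.08,.084): 
    w=px2w(p,r,c,z);print(w,np.hypot(w[0]-.557,w[1]-.1535),np.arctan2(w[1]-.1535,w[0]-.557))
for d in ctrl.place_of(p,'aim')[:2]:
    w=px2w(p,*d['centre'],.07);print('aim',d['confidence'],d['centre'],w,np.arctan2(w[1]-.1535,w[0]-.557))
for d in ctrl.place_of(p,'tab')[:2]:
    w=px2w(p,*d['centre'],.099);print('tab',d['confidence'],d['centre'],w,np.arctan2(w[1]-.1535,w[0]-.557))
"
```

```text
[0.6313719  0.19218239 0.08      ] 0.08383022832959455 0.4796145107345625
[0.63287149 0.1950494  0.084     ] 0.08650338538218763 0.5010206917826259
[0.6265487  0.18575473 0.08      ] 0.0766641288271453 0.43424739695266956
[0.62807027 0.18865104 0.084     ] 0.07928795065966149 0.4593146751488194
aim 0.92 [334.8, 324.3] [0.64772647 0.20046837 0.07      ] 0.4777008332147181
tab 0.61 [311.0, 339.2] [0.60192614 0.18033175 0.099     ] 0.5383887098475866
```

```bash
python3 -m inch '-0.0011 0.0024 0 -0.04;-0.0011 0.0024 0 -0.04;0 0 0 0;0 0 0 0;0 -0.006 0 0;0 -0.012 0 0;0 -0.01 0 0;0 0 -0.02 0;0 0 -0.03 0;0 0 -0.03 0'
python3 -m inch '0 0 -0.03 0;0 0 -0.03 0;0.03 -0.02 0 0;0.03 -0.02 0 0;0.03 -0.03 0 0;0.03 -0.03 0 0;0 -0.03 0 0;0 -0.03 0 0;0 0 0 0;0 0 0 0'
python3 -c "
from h import *
gap(.619,.111,.258)
p=ctrl.capture('scene');save(p,'pics/s6.png');cv2.imwrite('pics/s6c.png',cv2.resize(cv2.imread('pics/s6.png')[250:370,270:410],None,fx=5,fy=5,interpolation=2))
def sh(p,q,z):
  for d in ctrl.place_of(p,q)[:2]:
    w=px2w(p,*d['centre'],z);print(q,round(d['confidence'],2),np.round(d['centre'],1),w)
sh(p,'aim',.07);sh(p,'tab',.099);sh(p,'mark_triangle_mid',.074);sh(p,'start_top',.077)
p=ctrl.capture('top');save(p,'pics/t6.png');cv2.imwrite('pics/t6c.png',cv2.resize(cv2.imread('pics/t6.png')[160:290,180:320],None,fx=4.5,fy=4.5,interpolation=2))
sh(p,'aim',.07);sh(p,'tab',.099);sh(p,'mark_triangle_mid',.074);sh(p,'start_top',.077)
"
```

```text
clock: 7.98
position: [0.6384, 0.1355, 0.3411]
orientation: [-0.276, 0.961, 0.0, -0.001]
contact_force: [-0.1, -0.4, 1.1]
finger_gap: 0.0007
clock: 8.82
position: [0.622, -0.0632, 0.4002]
orientation: [-0.275, 0.961, 0.0, -0.0]
contact_force: [0.3, -0.1, -1.1]
finger_gap: 0.0006
pos [ 0.622  -0.0632  0.4002] yaw 0.5571 F [ 0.27 -0.13 -1.09] gap 0.0006 t 8.8167
tool shift [-0.0896  0.1494  0.1423]
aim 0.75 [336.4 326. ] [0.64654563 0.20576406 0.07      ]
tab 0.62 [251.5 244.7] [ 0.70936103 -0.08243222  0.099     ]
tab 0.59 [310.6 337.1] [0.60525762 0.17732558 0.099     ]
mark_triangle_mid 0.62 [336.9 325.4] [0.64963743 0.20909329 0.074     ]
start_top 0.56 [251.3 242.9] [ 0.70648419 -0.10828984  0.077     ]
aim 0.31 [176.8 389.8] [ 0.74347195 -0.21792604  0.07      ]
tab 0.67 [206.5 253. ] [0.62075465 0.18071041 0.099     ]
mark_triangle_mid 0.47 [200.3 249.8] [0.64592818 0.19573634 0.074     ]
mark_triangle_mid 0.4 [237.9 482.8] [ 0.56990161 -0.49409162  0.074     ]
start_top 0.46 [256.7 426.2] [ 0.50442417 -0.32903305  0.077     ]
start_top 0.28 [309.6 357.8] [ 0.34156511 -0.1375231   0.077     ]
```

View pics/s6c.png

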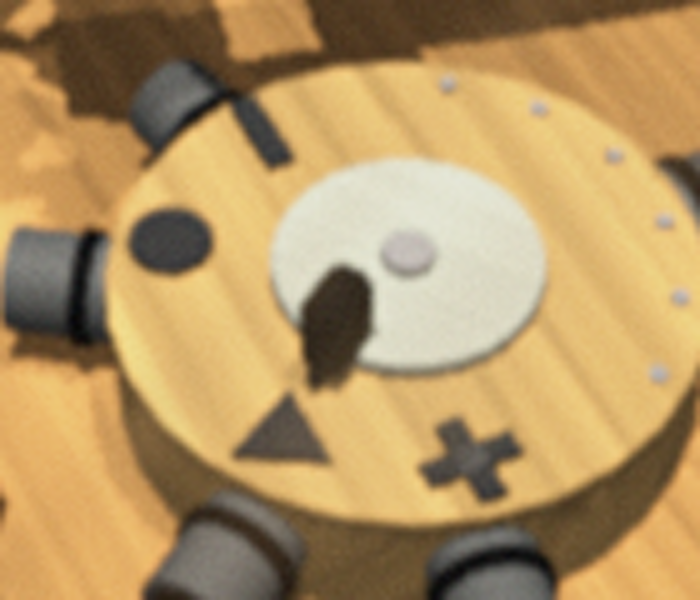

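View pics/t6c.png

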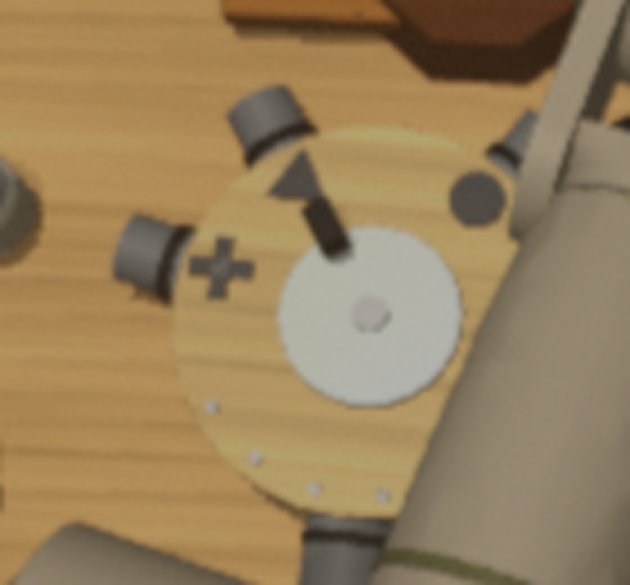

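```bash
python3 -c "
from h import *
for cam,ax in(('scene',(.5585,.1565)),('top',(.556,.1505))):
    p=ctrl.capture(cam)
    T=np.linalg.inv(p['view']);K=p['K']
    v,u=np.mgrid[0:480,0:640];D=p['depth'];X=np.stack([(u-K[0,2])/K[0,0]*D,(v-K[1,2])/K[1,1]*D,D,np.ones_like(D)],-1)@T.T
    n=(np.hypot(X[...,0]-.558,X[...,1]-.155)<.09)&(X[...,2]>.1)&(X[...,2]<.125)&(D>0)
    m=X[n][:,:2].mean(0);print(cam,n.sum(),m,np.arctan2(m[1]-ax[1],m[0]-ax[0]),np.hypot(*(m-ax)))
    # dark pixels of tab: image rows -> project top face (z=.118)
    g=p['image'].astype(int).max(2)
    a=px2w(p,*dict(scene=(337.4,327),top=(200.5,246.2))[cam],.074);print('tri ang',np.arctan2(a[1]-ax[1],a[0]-ax[0]))
    # predicted tab outline overlay
    im=cv2.cvtColor(p['image'],cv2.COLOR_RGB2BGR);im=cv2.resize(im,None,fx=5,fy=5,interpolation=2)
    for th,col in((.549,(0,0,255)),(.43,(255,0,0))):
      for z in(.08,.118):
        R=np.array([[np.cos(th),-np.sin(th)],[np.sin(th),np.cos(th)]])
        q=[]
        for l in((.045,-.01),(.075,-.01),(.075,.01),(.045,.01)):
            w=np.append(np.append(np.array(ax)+R@l,z),1);c=p['view']@w;c=K@c[:3];q.append((c[:2]/c[2]+.5)*5)
        cv2.polylines(im,[np.int32(q)],True,col,1)
    o=dict(scene=im[1250:1850,1400:2000],top=im[850:1350,1050:1550])[cam]
    cv2.imwrite('pics/ov_'+cam+'.png',o)
a=cv2.imread('pics/ov_scene.png');b=cv2.imread('pics/ov_top.png');cv2.imwrite('pics/ov.png',np.hstack([cv2.resize(a,(400,400)),cv2.resize(b,(400,400))]))
"
```

```text
scene 174 [0.61139474 0.18764489] 0.5321500328529755 0.061382881764497965
tri ang 0.5564250121221868
top 73 [0.60754889 0.18104624] 0.5349371466013519 0.05991962408067996
tri ang 0.5619276498773228
```

View pics/ov.png

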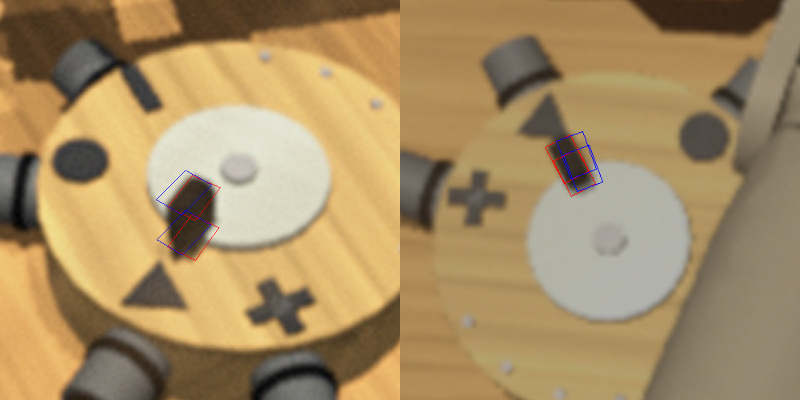

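Overlay: tab is at about 0.53 rad, triangle at about 0.555, so the aim is off by some 3 mm and well inside tolerance. Now for the button.

```bash
python3 -c "
from h import *
gap(.506,-.322,.260)"
```

```text
pos [ 0.6216 -0.0608  0.4008] yaw 0.5605 F [-0.81 -0.02  0.72] gap 0.0003 t 9.4167
tool shift [ 0.2367 -0.1598  0.1408]
```

```bash
python3 -m inch '0.0237 -0.016 0 0;0.0237 -0.016 0 0;0.0237 -0.016 0 0;0.0237 -0.016 0 0;0.0237 -0.016 0 0;0.0237 -0.016 0 0;0.0237 -0.016 0 0;0.0237 -0.016 0 0;0.0237 -0.016 0 0;0.0237 -0.016 0 0'
python3 -m inch '0 0 0.02 0;0 0 0.03 0;0 0 0.03 0;0 0 0.03 0;0 0 0.02 0;0 0 0 0;0 0 0 0'
python3 -c "
from h import *
gap(.506,-.322,.243)
p=ctrl.capture('scene');save(p,'pics/s7.png');cv2.imwrite('pics/s7c.png',cv2.resize(cv2.imread('pics/s7.png')[110:230,220:360],None,fx=5,fy=5,interpolation=2))"
```

```text
clock: 10.25
position: [0.5077, -0.321, 0.4008]
orientation: [-0.273, 0.962, -0.001, -0.001]
contact_force: [0.9, -1.0, -1.1]
finger_gap: 0.0002
clock: 10.83
position: [0.5084, -0.3199, 0.2707]
orientation: [-0.274, 0.962, -0.0, -0.002]
contact_force: [0.1, -0.1, 0.7]
finger_gap: 0.0007
pos [ 0.5084 -0.3199  0.2707] yaw 0.5544 F [ 0.09 -0.07  0.68] gap 0.0007 t 10.8333
tool shift [ 0.0031 -0.0005  0.0277]
```

View pics/s7c.png

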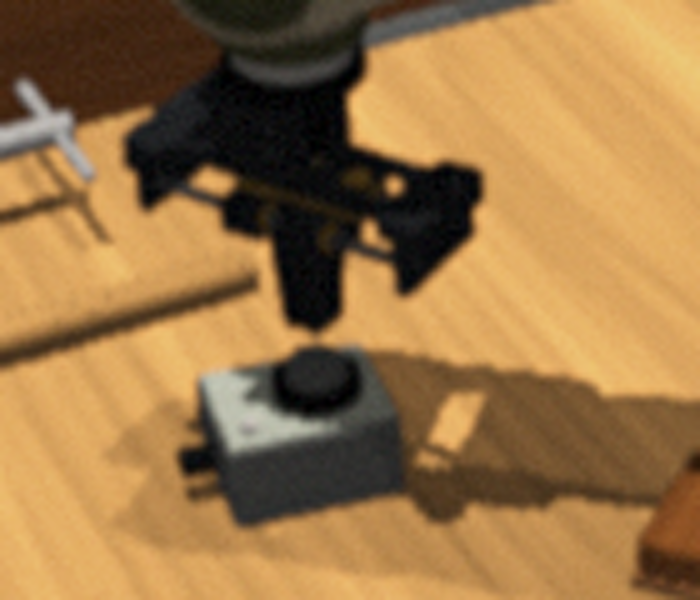

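The closed fingers, tip at about crop (315, 325), sit straight above the cap at about (317, 375). Pressing now.

```bash
python3 -m inch '0.003 0 0.012 0;0 0 0.010 0;0 0 0.005 0;0 0 0.004 0;0 0 0.003 0;0 0 0.002 0;0 0 0 0;0 0 0 0'
```

```text
clock: 11.55
position: [0.5067, -0.3206, 0.2372]
orientation: [-0.273, 0.962, -0.002, -0.002]
contact_force: [-6.5, 5.8, 17.1]
finger_gap: 0.0002
```

The force is 17 N, well above the 5 N needed, with the tip at about 71 mm: the button is fully in. I retract, then check.

```bash
python3 -m inch '0 0 -0.005 0;0 0 -0.01 0;0 0 -0.02 0;0 0 -0.03 0;0 0 -0.03 0;0 0 -0.03 0;0 0 -0.03 0;0 0 0 0;0 0 0 0;0 0 0 0'
python3 - <<'E'
from h import *
gap(.506,-.322,.243)
for cam in('scene','top'):
    p=ctrl.capture(cam);n=cam[0];save(p,f'pics/{n}8.png')
    T=np.linalg.inv(p['view']);K=p['K']
    v,u=np.mgrid[0:480,0:640];D=p['depth'];X=np.stack([(u-K[0,2])/K[0,0]*D,(v-K[1,2])/K[1,1]*D,D,np.ones_like(D)],-1)@T.T
    n=(np.hypot(X[...,0]-.558,X[...,1]-.155)<.09)&(X[...,2]>.1)&(X[...,2]<.125)&(D>0)
    print(cam,n.sum(),X[n][:,:2].mean(0))
    b=(np.hypot(X[...,0]-.506,X[...,1]+.322)<.012)&(X[...,2]<.1)&(D>0);print('btn z',b.sum(),np.median(X[b][:,2]) if b.any() else 0)
    if cam=='scene':
        for q in("sanding_block","dowel","glue","mallet","chisel","screw_jar"):
            d=ctrl.place_of(p,q)[:1]
            if d: print(q,px2w(p,*d[0]['centre'],0))
E
```

```text
clock: 12.38
position: [0.5069, -0.32, 0.3892]
orientation: [-0.273, 0.962, -0.001, -0.002]
contact_force: [0.1, 1.0, 0.7]
finger_gap: 0.0002
pos [ 0.5069 -0.32    0.3892] yaw 0.5528 F [0.13 1.04 0.75] gap 0.0002 t 12.3833
tool shift [ 0.0011 -0.0012  0.1462]
scene 173 [0.61144593 0.18751824]
btn z 29 0.07420769441350783
dowel [ 0.68267263 -0.18870453  0.        ]
mallet [ 0.59112999 -0.49685446  0.        ]
chisel [0.26416193 0.40345537 0.        ]
screw_jar [6.14678505e-01 1.60381356e-01 1.11022302e-16]
top 76 [0.60741599 0.1811132 ]
btn z 0 0
```

View pics/s8.png

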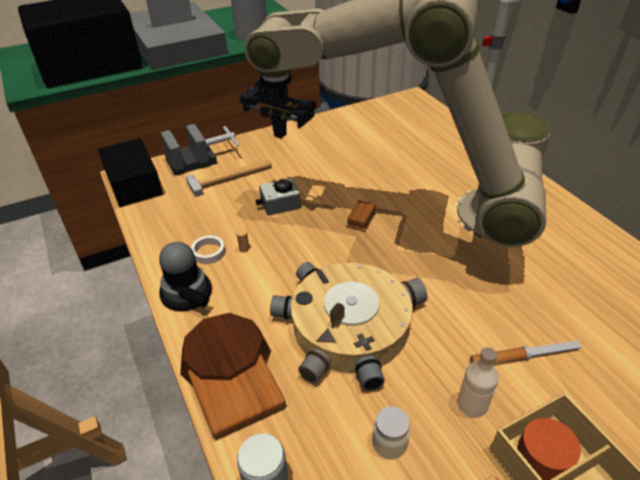

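The tab still points at the triangle (tab about (337, 315), triangle (327, 337)). The button box is clear of the arm, and the loose things are where they were.

```bash
python3 -c "
from h import *
print(ctrl.sign_off())"
```

```text
the job is handed in; nothing more can be done
None
```

I pushed the selector tab with the closed fingertips to the triangular marker, then pressed the start button down and backed off. I handed the job in at about 12.5 s of the 45 s.

- **Tab:** before the press it measured about 0.53 rad against about 0.555 rad for the triangle, so the aim was off by about 3 mm (the limit is 13 mm). After the press its position was unchanged to within 0.2 mm in both cameras.
- **Button:** the fingertip went down to about 71 mm with 17 N upward force, where 5 N is full travel, so it bottomed out. Afterwards the depth reading on the cap was 74 mm. The nominal "up" height is 77 mm and "fully in" is 71 mm, and the reading carries a few mm of noise, so the depth alone does not settle it. I relied on the spring and the arm being clear of it.
- **Loose things:** in the last picture all seven appear where they were at the start. The detector put the screw jar on the dial, which is clearly a false match, and did not find the sanding block or glue bottle. The mallet came out about 17 mm from its first reading, though it looks unmoved in the picture and the arm never went near it. I did not query the tape roll, and judged it, the jar, the block and the glue by eye only.
- **Robot:** it ended about 15 cm above the button, touching nothing.

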